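# Index the beaker turntable under the stirrer and lock it

### The job

Turn the six-position turntable one click, so that the blue beaker comes to rest under the stirrer's paddle (its red posts, below the yellow wire guard, are there to turn it by). Then take the orange-handled lock blade out of its grey rack, slide it down the slanted brass guide at the front of the stand until the handle's shoulder sits on the guide, and let go of it.

Things in the scene. Friction and masses are not known exactly. Their poses are not given: they have to be found in the camera images.
- stand: Fixed stand. Origin on the turntable's axis at table level; x points away from the robot, y left, z up. Round grey base 350 mm across. Blue stirrer motor hangs over x +85 mm, underside 288 mm up. Yellow wire guard: 3 bars along y (320 mm long, 10 mm thick) 265 mm up at x -122, -85, -48 mm, over the front posts; its legs at x +60, y +-160 mm. In front only the brass guide, up to 99 mm high.
- turntable (a joint): Turntable angle, rad, counter-clockwise from above; 0 at the start; clicks every 1.047 (60 degrees), 5 to 15 N at a post to leave or enter one. Disc 250 mm across, top 50 mm up; 6 beaker stations at radius 85 mm, at 0, 60.. degrees from the stand's x (3 pins 14 mm high each). At the same angles fork notches in the rim (13 mm gap, 34 to 50 mm up); the blade enters the front one.
- post_right (a point): Point 130 mm above the table on the axis of one of six red upright round posts on the turntable (18 mm thick, 50 to 146 mm up, radius 135 mm, midway between stations). At the start it is the front right one, stand frame x -117, y -67 mm; its twin, the front left one, is at x -117, y +67 mm. They turn with the turntable.
- paddle (a point): Lower end of the stirrer's shaft and paddle, 170 mm above the table, on the stirrer's vertical axis; fixed to the stand.
- beaker_blue: Blue open beaker, 68 mm across the rim, 85 mm high, standing loose on the turntable at the station left or right of the one under the paddle. Origin: centre of its underside.
- beaker_white: White beaker, same size; at the start it stands under the paddle.
- beaker_green: Green beaker, same size; it stands on the other side of the white one from the blue one.
- guide: Brass block (44 x 40 x 26 mm) fixed at the stand's front, with a flat through slot 34 x 8 mm, mouth chamfered 4 mm. Origin: centre of the slot's mouth on its top face, 88 mm above the table. z points out of the slot, up and towards the robot, 30 degrees from vertical; y (level) across the slot's 8 mm, x along its 34 mm.
- blade: Lock blade: steel strip 32 mm wide (x), 6 mm thick (y), 60 mm long, below an orange handle 34 (x) by 22 (y) by 60 mm long. 110 to 225 g. Origin: centre of the strip's free end; z towards the handle; shoulder at z 60 mm, handle's end at z 120 mm. Either way round fits. It starts upright in the rack, shoulder on the rack's top.
- rack: Fixed grey block 80 x 70 mm, 72 mm high, with a slot 35 x 9 mm holding the blade; it is on the left or the right of the stand (a low white balance, 43 mm high, stands on the other side). Origin: centre of its underside; slot width along x.
- bottle: White bottle 72 mm across, 190 mm high, standing loose at the left of the stand. Origin under its centre.
- tin: Tin 90 mm across, 120 mm high, standing loose at the right of the stand. Origin under its centre.
- spray: Small white bottle with a blue cap, 40 mm across, 120 mm high, loose, at the right. Origin under its centre.
- mug: White mug 80 mm across, 70 mm high, loose, far left. Origin under its centre.

How it is judged:
By the outcome, as a careful person would: the job done as asked, in the order asked, and still so for the second after the job is handed in, with the robot touching nothing.
It also fails if it takes over 72 s, if anything falls off the work surface, if the arm or the gripper's body presses on something with over 40 N, if the wrist force passes 120 N, or if a joint passes its speed limit or range.

### The arm

A 7-joint arm with a two-finger parallel gripper is mounted at the origin on the work surface. World frame = base frame: x ahead of the robot, y to its left, z up, the work surface at z = 0. Lengths are in m, angles in rad, forces in N, time in s.
With the tool pointing down it reaches from about 0.425 to 0.875 m from the base axis. Payload 9.9 kg.
Tool frame: the origin (TCP) lies at the very end of the fingers, on their centre line; the grasp point (between the pads) lies 19 mm behind it; z points along the fingers, y is the line along which they close (so a half turn about z gives the same grasp; the last joint's range is limited). The gripper opens to 85 mm and grips with 20 to 120 N. Pads are 22 mm wide; open, the fingers measure 114 mm over their backs; the gripper's body (76 mm by 85 mm) begins 54 mm behind the grasp point. The pads swing forward as they close: fully open they stand 13 mm farther back than shut.
Start: joints at [-1.234, 0.576, 0.025, 1.437, -0.015, 1.129, -0.057], TCP at [0.276, 0.616, 0.231] pointing down, gripper open.
Joint ranges: [-2.76, 2.76], [-0.34, 2.15], [-1.52, 1.57], [0.19, 2.46], [-1.09, 4.23], [0.17, 1.99], [-2.82, 2.82]. Speed limits (rad/s): [2.22, 2.22, 3.01, 3.01, 3.14, 3.14, 3.14].

### API

Orientations are given as a 3x3 rotation matrix whose columns are the frame's x, y, z axes.
In Python, from plant import r gives the robot as it stands. The module is installed in compiled form; this text tells all that it offers.
- The arm moves only by the tool arm_command, never from a script. Its argument "series" is a list of rows, each a list of 4 numbers: the shift along the world's x, y, z in units of 0.2 m (1.0 is 0.2 m), then the turn about the world's z in units of 360 degrees (1.0 is 360 degrees). In form: [[x, y, z, roll], ...]. A call has 1 to 20 rows; each row shifts and turns the commanded pose from where the row before left it; what a row does not reach is not made up. A row lasts 1/8 s, in which the tool goes at most 62.5 mm and 10.7 degrees, less where a joint would pass 70% of its speed; a pose out of reach is approached as far as the arm can. A call with a number of a shift or a turn outside -1 to 1 is refused whole. A call with a gripper value outside its range is refused whole. "hand" is the closure, from 0 (fully open) to 1 (shut), set as the call begins (left out, the last holds). The fingers move at their own pace and stop on an object; the grip force is fixed at half the most. Time passes only in rows, so rows that do not move let the fingers close. It gives the time, the measured TCP pose, the force, the opening and the grip force at its end, in the units of the state.
- r.read_state(): the state, without advancing time (a new reading comes with each control period).
- r.get_image(name): name is "side" or "top" or "wrist"; returns (picture, depth): 480x640x3 uint8, blue, green, red; 480x640 float32, m along the optical axis (not along the pixel's ray), 0 where there is no reading.
- r.calibration(name): a dict with "K" (3x3 intrinsics, pixels), "D" ([k1, k2, p1, p2, k3] as OpenCV has them; the pictures are not rectified), "world_to_cam" (4x4, takes a point from world to camera coordinates); the wrist camera has in their place "T_tool_cam" (4x4, takes a point from camera to tool coordinates, whose origin is the TCP and whose axes are the flange's). Camera axes: x right, y down, z forward; pixel columns grow to the right and rows downward; lengths in m; the calibration is good to about 2 mm. A picture is of the moment at which its call begins: read the wrist's pose just before it. calibration takes no time and is no camera call.
- r.job_done(): hands the job in; it is judged then, once.
Trained networks look in the newest picture that a camera, given by its name, has taken for a name from the list of things; names that differ only in an ending like _2 or _b are one class to them, and where a whole thing is asked for, a point or a joint stands for the part that bears it (a point fixed in the world has none). Each returns a list of dicts, best first, with "score" (0 to 1); they miss things now and then, are a little off and sometimes report something else, mostly with a low value. They report only what shows in the picture. A call takes as long as a camera call.
- r.regions_of(camera, name): "mask" (480x640 bool, what is visible of it) and "bbox" ([centre column, centre row, width, height] in pixels, round what is visible of it).
The state is a dict: "clock": time; "q": joint angles; "joint_velocities": joint speeds; "joint_efforts": joint torques, N m; "tcp_pos": TCP position; "ee_rot": TCP orientation; "wrist_force": force on the tool from outside, world axes, zero at the start; "torque": the same for the moment, N m; "finger_gap": finger opening in m; "finger_force": force on a finger pad.
Only numpy, scipy, OpenCV 4.12 (cv2) and the standard library are available. Lean on these libraries where they do the work, as an engineer would, in place of code of your own. Each camera call takes 0.05 s, during which the arm holds its last target. There are 200 camera calls.

## Working session

There is one attempt and no reset: what is moved stays moved. The work goes in short steps, Python scripts to look and compute and a tool call to move; the robot and the scene stay as the last step left them, time stands still between calls to the robot, and variables do not carry over. Pictures are saved under pics/ and viewed, at most 10 in all, crops included, and the job is handed in when it is done.

Besides the shell and the picture viewer there is one more tool, called after "Emit:" as name([rows], argument=value, ...), one row to a line, values as JSON. arm_command: Moves the arm, as the interface text tells. Shifts and turns lie within -1 to 1; 1 stands for 0.2 m of shift or 360 degrees of turn. Its arguments: {"type":"object","properties":{"series":{"type":"array","items":{"type":"array","items":{"type":"number"}}},"hand":{"type":"number"}},"required":["series"]}

```bash
mkdir -p pics
cat > h.py <<'E'
import numpy as np, cv2
from plant import r
def pts(cam, mask=None, img=None, depth=None):
    c=r.calibration(cam); K=np.array(c["K"]); D=np.array(c["D"])
    if cam=="wrist":
        s=r.read_state(); T=np.eye(4); T[:3,:3]=s["ee_rot"]; T[:3,3]=s["tcp_pos"]; M=T@np.array(c["T_tool_cam"])
    else: M=np.linalg.inv(np.array(c["world_to_cam"]))
    m=(depth>0) if mask is None else (mask&(depth>0))
    v,u=np.nonzero(m)
    n=cv2.undistortPoints(np.stack([u,v],1).astype(np.float64)[:,None],K,D)[:,0]
    z=depth[v,u]; P=np.c_[n*z[:,None],z,]
    return P@M[:3,:3].T+M[:3,3],u,v
def proj(cam,P):
    c=r.calibration(cam); M=np.array(c["world_to_cam"])
    return cv2.projectPoints(np.array(P,float).reshape(-1,3),cv2.Rodrigues(M[:3,:3])[0],M[:3,3],np.array(c["K"]),np.array(c["D"]))[0][:,0]
E
python3 - <<'E'
from h import *
s=r.read_state(); print(s["clock"],s["tcp_pos"],np.round(s["ee_rot"],3).tolist(),s["finger_gap"])
for cam in("side","top"):
    im,d=r.get_image(cam); cv2.imwrite(f"pics/{cam}0.png",im); np.save(f"{cam}0.npy",d)
    for n in("stand","turntable","beaker_blue","beaker_white","beaker_green","guide","blade","rack","post_right","bottle","tin","spray","mug"):
        for x in r.regions_of(cam,n)[:1]:
            P,_,_=pts(cam,x["mask"],depth=d)
            print(cam,n,round(x["score"],2),np.round(x["bbox"]),len(P), *(np.round(np.percentile(P,q,axis=0),3) for q in(2,50,98)) if len(P) else "")
E
```

```text
0.0 [0.27555379 0.61571617 0.23044594] [[-0.913, 0.408, -0.001], [0.408, 0.913, -0.002], [-0.0, -0.002, -1.0]] 0.08549899751114033
side stand 0.74 [273. 180. 224. 300.] 20221 [ 0.48  -0.142  0.002] [0.697 0.073 0.062] [0.877 0.201 0.494]
side turntable 0.96 [285. 251. 138. 130.] 6384 [ 0.544 -0.109  0.024] [0.649 0.071 0.051] [0.808 0.176 0.148]
side beaker_blue 0.83 [256. 264.  31.  46.] 1088 [0.684 0.077 0.053] [0.718 0.117 0.11 ] [0.748 0.143 0.137]
side beaker_white 0.72 [245. 240.  30.  39.] 587 [0.739 0.012 0.06 ] [0.78  0.031 0.118] [0.803 0.08  0.138]
side beaker_green 0.73 [273. 218.  27.  35.] 881 [ 0.71  -0.067  0.071] [ 0.741 -0.025  0.111] [ 0.773 -0.002  0.136]
side guide 0.86 [355. 258.  20.  25.] 396 [ 0.493 -0.019  0.061] [0.515 0.012 0.083] [0.538 0.023 0.099]
side blade 0.61 [333. 381.  23.  30.] 487 [0.445 0.328 0.081] [0.46  0.346 0.122] [0.478 0.349 0.135]
side rack 0.86 [334. 399.  53.  59.] 1919 [0.421 0.306 0.004] [0.452 0.362 0.071] [0.502 0.373 0.076]
side post_right 0.66 [282. 255. 139. 127.] 6222 [ 0.544 -0.103  0.038] [0.651 0.07  0.051] [0.812 0.177 0.1
[... 1115 characters left out ...]
] 142 [0.446 0.321 0.076] [0.463 0.328 0.128] [0.479 0.343 0.137]
top rack 0.82 [197. 301.  25.  32.] 626 [0.424 0.297 0.015] [0.459 0.321 0.07 ] [0.501 0.368 0.079]
top post_right 0.9 [306. 222. 109. 101.] 5254 [ 0.557 -0.109  0.038] [0.664 0.022 0.05 ] [0.806 0.163 0.268]
top bottle 0.82 [194. 216.  28.  34.] 758 [ 0.664  0.313 -0.005] [0.69  0.335 0.125] [0.752 0.378 0.194]
top tin 0.92 [436. 222.  42.  37.] 1080 [ 0.649 -0.388  0.   ] [ 0.684 -0.33   0.116] [ 0.73  -0.294  0.127]
top spray 0.66 [484. 263.  19.  14.] 273 [ 0.557 -0.497 -0.001] [ 0.573 -0.467  0.076] [ 0.594 -0.455  0.122]
top mug 0.81 [127. 262.  37.  36.] 812 [ 0.521  0.497 -0.004] [0.561 0.55  0.023] [0.607 0.576 0.073]
```

Run:
```python
from h import *
for cam,(a,b,c,e) in {"side":(180,420,80,480),"top":(180,400,130,340)}.items():
    im=cv2.imread(f"pics/{cam}0.png")[c:e,a:b]
    f=min(800/im.shape[1],600/im.shape[0]); cv2.imwrite(f"pics/{cam}0c.png",cv2.resize(im,None,fx=f,fy=f,interpolation=cv2.INTER_CUBIC)); print(f)
```

```text
1.5
2.857142857142857
```

View pics/side0c.png

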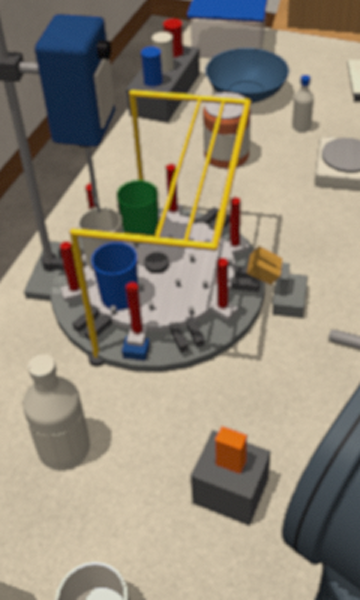

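View pics/top0c.png

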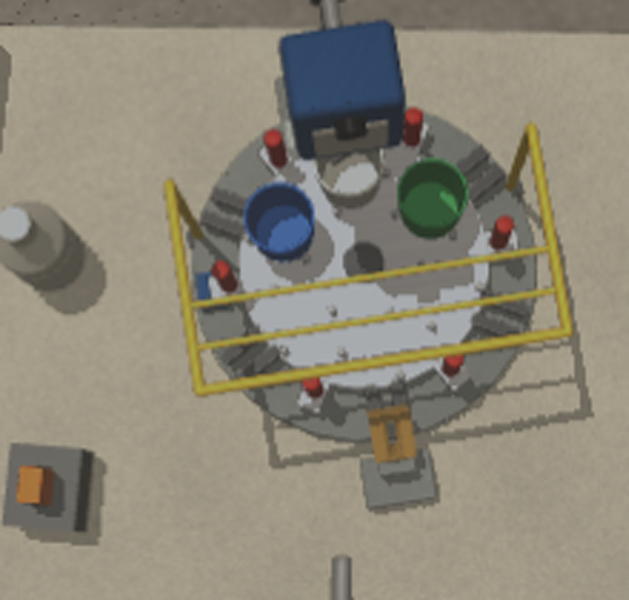

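Side and top pictures: the blue beaker is at the left station (top crop 280,220), green is right, and white is under the motor. So the disc must turn clockwise, moving the front posts to the left. The rack holding the blade is at the left (30,485), and the guide is at (392,432). Next I fit the stand pose from the red posts and yellow bars.

```bash
cat >> h.py <<'E'
from scipy.optimize import least_squares
POST=np.array([[.135*np.cos(a),.135*np.sin(a)] for a in np.deg2rad(np.arange(30,390,60))])
def fit_stand(sets,p0=(.683,.033,.16,0)):
    red,yel=sets
    def res(p,full=False):
        c,s=np.cos(p[2]),np.sin(p[2]); R=np.array([[c,s],[-s,c]])
        a=(red[:,:2]-p[:2])@R.T; th=p[3]; Q=POST@np.array([[np.cos(th),np.sin(th)],[-np.sin(th),np.cos(th)]])
        e1=np.linalg.norm(a[:,None]-Q,axis=2).min(1)-.009
        b=(yel[:,:2]-p[:2])@R.T
        e2=np.min(np.abs(np.hypot(b[:,:1]-np.array([-.122,-.085,-.048]),yel[:,2:]-.265)-.005),axis=1)
        if full: return e1,e2
        return np.r_[e1,e2]
    f=least_squares(res,p0,loss="cauchy",f_scale=.002)
    return f.x,[np.median(np.abs(x)) for x in res(f.x,True)]
def colors(cam,im,d):
    h=cv2.cvtColor(im,cv2.COLOR_BGR2HSV); P,u,v=pts(cam,None,depth=d); q=h[v,u]
    near=np.hypot(P[:,0]-.683,P[:,1]-.033)<.24
    red=near&((q[:,0]<6)|(q[:,0]>174))&(q[:,1]>150)&(P[:,2]>.06)&(P[:,2]<.15)
    yel=near&(q[:,0]>20)&(q[:,0]<32)&(q[:,1]>150)&(P[:,2]>.25)&(P[:,2]<.285)
    return P[red],P[yel]
E
python3 - <<'E'
from h import *
A=[]
for cam in("side","top"):
    d=np.load(f"{cam}0.npy"); im=cv2.imread(f"pics/{cam}0.png")
    s=colors(cam,im,d); A.append(s); print(cam,len(s[0]),len(s[1]),fit_stand(s))
print(fit_stand([np.vstack([a[i] for a in A]) for i in(0,1)]))
c=r.calibration("wrist"); print(np.round(c["T_tool_cam"],3).tolist(),c["K"])
E
```

```text
side 761 1525 (array([0.68927887, 0.02955871, 0.1711841 , 0.00406789]), [np.float64(0.001146584629790122), np.float64(0.0020161183178548595)])
top 115 995 (array([ 0.68350509,  0.03391467,  0.17425168, -0.0130753 ]), [np.float64(0.0023184218123038208), np.float64(0.0025861826212308803)])
(array([0.69003994, 0.03016247, 0.17203827, 0.00566766]), [np.float64(0.0013692791121010022), np.float64(0.0023919426962331868)])
[[-0.001, -0.962, -0.272, 0.069], [1.0, -0.001, -0.001, -0.0], [0.0, -0.272, 0.962, -0.144], [0.0, 0.0, 0.0, 1.0]] [[345.72407087   0.         320.93933864]
 [  0.         345.72407087 233.58320909]
 [  0.           0.           1.        ]]
```

Emit:
arm_command([
  [0.115,-0.179,0.031,-0.0195],
  [0.115,-0.179,0.031,-0.0195],
  [0.115,-0.179,0.031,-0.0195],
  [0.115,-0.179,0.031,-0.0195],
  [0.115,-0.179,0.031,-0.0195],
  [0.115,-0.179,0.031,-0.0195],
  [0.115,-0.179,0.031,-0.0195],
  [0.115,-0.179,0.031,-0.0195],
  [0,0,0,0],
  [0,0,0,0],
], hand=0)

```text
clock: 2.65
tcp_pos: [0.4593, 0.3303, 0.2809]
ee_rot: [[-0.17, 0.985, -0.0], [0.985, 0.17, 0.001], [0.001, -0.0, -1.0]]
wrist_force: [-0.2, 0.2, 0.6]
finger_gap: 0.0852
finger_force: 0.0
```

```bash
cat >> h.py <<'E'
def snap(tag,names):
    s=r.read_state(); im,d=r.get_image("wrist"); cv2.imwrite(f"pics/{tag}.png",im); np.save(f"{tag}.npy",d)
    out={}
    for n in names:
        for x in r.regions_of("wrist",n)[:1]:
            P,u,v=pts("wrist",x["mask"],depth=d); out[n]=(P,x["mask"]); print(n,round(x["score"],2),np.round(x["bbox"]),*(np.round(np.percentile(P,q,axis=0),4) for q in(2,50,98)))
    print(s["clock"],s["tcp_pos"],np.degrees(np.arctan2(s["ee_rot"][1][1],s["ee_rot"][0][1])),s["wrist_force"],s["q"])
    return im,d,out
def rect(P,lo,hi):
    Q=P[(P[:,2]>lo)&(P[:,2]<hi)][:,:2]
    return len(Q),cv2.minAreaRect((Q*1000).astype(np.float32))
E
python3 - <<'E'
from h import *
im,d,o=snap("w1",["blade","rack"])
P,_,_=pts("wrist",None,depth=d); near=np.hypot(P[:,0]-.46,P[:,1]-.335)<.09; P=P[near]
for lo,hi in((.120,.145),(.055,.09)): print(rect(P,lo,hi), np.round(np.median(P[(P[:,2]>lo)&(P[:,2]<hi)],0),4))
E
```

```text
blade 0.86 [326. 210.  42.  36.] [0.4447 0.3258 0.0778] [0.4607 0.3403 0.1321] [0.4769 0.3479 0.1339]
rack 0.76 [327. 197.  95.  83.] [0.4219 0.3024 0.0245] [0.4575 0.3486 0.0725] [0.4989 0.3722 0.074 ]
2.65 [0.45933955 0.33033248 0.28085495] 9.803662165041976 [-0.16318239  0.17690295  0.60961106] [-0.92727865  0.3855235   0.32479376  1.66419988 -0.13488003  1.11381358
 -0.39393667]
(1036, ((460.48046875, 336.2325134277344), (22.135969161987305, 34.0764274597168), 86.17005157470703)) [0.4605 0.3374 0.1324]
(4088, ((460.282958984375, 335.9819641113281), (70.23670959472656, 80.05646514892578), 86.26725769042969)) [0.4574 0.3467 0.0726]
```

Emit:
arm_command([
  [0,-0.194,0,0],
  [0,-0.194,0,0],
  [0,-0.194,0,0],
  [0,-0.194,0,0],
  [0,-0.194,0,0],
  [0,-0.194,0,0],
  [0,-0.194,0,0],
  [0,-0.194,0,0],
  [0,0,0,0],
  [0,0,0,0],
])

```text
clock: 4.05
tcp_pos: [0.4598, 0.0204, 0.2808]
ee_rot: [[-0.17, 0.985, -0.0], [0.985, 0.17, 0.0], [0.0, -0.0, -1.0]]
wrist_force: [0.0, 0.5, 0.0]
finger_gap: 0.0851
finger_force: 0.0
```

Run:
```python
from h import *
im,d,o=snap("w2",["guide","turntable"])
s=colors("wrist",im,d); print(len(s[0]),len(s[1]),fit_stand(s) if len(s[1])>50 else "")
if len(s[0]): print(np.round(np.percentile(s[0],[2,50,98],axis=0),4))
P=o["guide"][0] if "guide" in o else None
if P is not None:
    # top face plane: normal approx (-sin30 U, cos30)
    y=.173; n0=np.array([-.5*np.cos(y),-.5*np.sin(y),.866])
    best=np.median(P@n0); 
    h=P@n0; k,b=np.histogram(h,40); t=b[k.argmax()]; Q=P[np.abs(h-t)<.004]
    c=Q.mean(0); n=np.linalg.svd(Q-c)[2][2]; n*=np.sign(n[2]); print(len(Q),c,n,np.degrees(np.arccos(n[2])),np.degrees(np.arctan2(-n[1],-n[0])))
    ex=np.array([np.cos(y)*.866,np.sin(y)*.866,.5]); ey=np.array([-np.sin(y),np.cos(y),0])
    R=cv2.minAreaRect((np.c_[(Q-c)@ex,(Q-c)@ey]*1000).astype(np.float32)); print(R); print("center",c+ex*R[0][0]/1000+ey*R[0][1]/1000)
```

```text
guide 0.97 [372. 237.  51.  45.] [ 0.4912 -0.0212  0.0609] [ 0.5146 -0.0016  0.0859] [0.5391 0.0206 0.0989]
turntable 0.61 [506. 216. 268. 285.] [ 0.5517 -0.0888  0.041 ] [0.6473 0.0464 0.0506] [0.7786 0.168  0.1457]
4.05 [0.45977956 0.02044843 0.28079802] 9.809726183359212 [0.02056468 0.48169011 0.00792017] [-0.49787115  0.22387613  0.44219315  1.90817823 -0.11135558  1.03330343
  0.16303533]
932 12757 (array([ 0.68812656,  0.02915953,  0.18078353, -0.0238607 ]), [np.float64(0.001954084595413764), np.float64(0.0007527085855650179)])
[[ 0.5537 -0.0966  0.0619]
 [ 0.6612  0.1527  0.1459]
 [ 0.8097  0.1675  0.1478]]
1459 [ 0.51110441 -0.00123364  0.08827432] [-0.48614987 -0.07622932  0.87054431] 29.478046378363754 8.91153571252463
((-1.4341678619384766, -0.7251567840576172), (40.730384826660156, 45.464500427246094), 89.86500549316406)
center [ 0.51000579 -0.00216176  0.08755724]
```

View pics/w2.png

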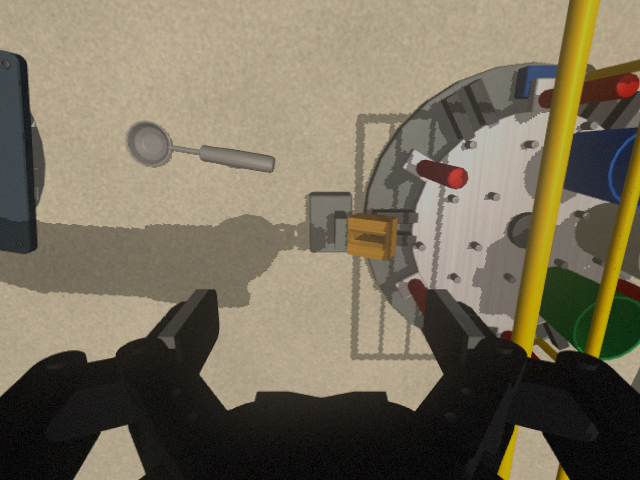

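The wrist view shows the guide at (372,237), the front left post at (450,177), and the front bar running from (585,0) to (505,470). I'll go in front of the right post, descend, then slide one open finger under the bar.

Emit:
arm_command([
  [0.027,-0.18,0,0],
  [0.027,-0.18,0,0],
  [0.027,-0.18,0,0],
  [0.027,-0.18,0,0],
  [0,0,-0.216,0],
  [0,0,-0.216,0],
  [0,0,-0.216,0],
  [0,0,-0.216,0],
  [0,0,0,0],
  [0.087,0.015,0,0],
  [0.087,0.015,0,0],
  [0.087,0.015,0,0],
  [0,0,0,0],
  [0,0,0,0],
])

```text
clock: 5.95
tcp_pos: [0.5332, -0.1157, 0.109]
ee_rot: [[-0.169, 0.986, 0.0], [0.986, 0.169, -0.0], [-0.0, 0.0, -1.0]]
wrist_force: [-0.7, -1.2, 0.4]
finger_gap: 0.0853
finger_force: 0.0
```

Run:
```python
from h import *
im,d=r.get_image("side"); s=r.read_state(); print(s["tcp_pos"],s["wrist_force"])
c=im[130:330,240:440]; cv2.imwrite("pics/s1.png",cv2.resize(c,None,fx=3,fy=3,interpolation=cv2.INTER_CUBIC))
```

```text
[ 0.53294432 -0.11576963  0.1088153 ] [ 0.36432389 -0.13487626 -0.13353472]
```

View pics/s1.png

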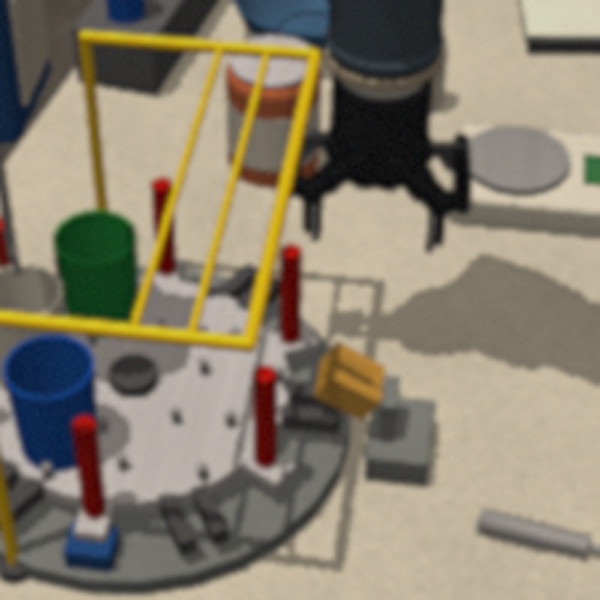

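The picture shows the far finger at (312,230), to the right of the front right post (290,295) and clear of the bar. I'll start the push.

Emit:
arm_command([
  [-0.0069,0.0394,0,0],
  [-0.0069,0.0394,0,0],
  [-0.0069,0.0394,0,0],
  [-0.0069,0.0394,0,0],
  [-0.0069,0.0394,0,0],
  [-0.0069,0.0394,0,0],
  [-0.0069,0.0394,0,0],
  [-0.0069,0.0394,0,0],
])

```text
clock: 7.0
tcp_pos: [0.5227, -0.0517, 0.1081]
ee_rot: [[-0.17, 0.986, 0.0], [0.986, 0.17, 0.0], [0.0, 0.0, -1.0]]
wrist_force: [1.0, -0.1, 0.1]
finger_gap: 0.0858
finger_force: 0.0
```

```bash
cat >> h.py <<'E'
def table(cam="top"):
    im,d=r.get_image(cam); s=colors(cam,im,d); st=r.read_state()
    def f(sign):
        best=None
        for t0 in np.arange(-1.05,.01,.15)+ .0:
            res=lambda p:(np.linalg.norm(((s[0][:,:2]-[.688,.030])@np.array([[np.cos(.173),-np.sin(.173)],[np.sin(.173),np.cos(.173)]]))[:,None]-POST@np.array([[np.cos(p[0]),np.sin(p[0])],[-np.sin(p[0]),np.cos(p[0])]]),axis=2).min(1)-.009)
            q=least_squares(res,[t0],loss="cauchy",f_scale=.003)
            if best is None or q.cost<best.cost: best=q
        return np.degrees(best.x[0])
    print(cam,"disc deg mod 60",f(1),len(s[0]),"tcp",st["tcp_pos"],"F",np.round(st["wrist_force"],1))
    for n in("beaker_blue","beaker_white","beaker_green"):
        for x in r.regions_of(cam,n)[:1]:
            P,_,_=pts(cam,x["mask"],depth=d); print(n,round(x["score"],2),np.round((np.percentile(P,3,axis=0)+np.percentile(P,97,axis=0))/2,3))
    return im
E
python3 -c "
from h import *
im=table('side')"
```

```text
side disc deg mod 60 -80.16539792602168 753 tcp [ 0.52254529 -0.05031986  0.10799042] F [-0.7  1.7 -1. ]
beaker_blue 0.82 [0.742 0.097 0.097]
beaker_white 0.79 [0.771 0.015 0.1  ]
beaker_green 0.61 [0.688 0.002 0.164]
```

Emit:
arm_command([
  [-0.0069,0.0394,0,0],
  [-0.0069,0.0394,0,0],
  [-0.0069,0.0394,0,0],
  [-0.0069,0.0394,0,0],
  [-0.0069,0.0394,0,0],
  [-0.0069,0.0394,0,0],
  [-0.0069,0.0394,0,0],
  [-0.0069,0.0394,0,0],
  [-0.0069,0.0394,0,0],
  [-0.0069,0.0394,0,0],
  [-0.0052,0.0295,0,0],
  [0,0,0,0],
])

```text
clock: 8.7
tcp_pos: [0.5084, 0.031, 0.1083]
ee_rot: [[-0.167, 0.986, 0.002], [0.986, 0.167, -0.002], [-0.002, 0.001, -1.0]]
wrist_force: [2.9, -4.9, -0.3]
finger_gap: 0.0853
finger_force: 2.6
```

```bash
python3 -c "
from h import *
im=table('side'); table('top')
c=im[130:330,200:400]; cv2.imwrite('pics/s2.png',cv2.resize(c,None,fx=3,fy=3,interpolation=cv2.INTER_CUBIC))"
```

```text
side disc deg mod 60 7.003786751769517 686 tcp [0.5083223  0.03094328 0.10829938] F [ 2.8 -5.5  0.3]
beaker_blue 0.59 [0.768 0.056 0.094]
beaker_white 0.91 [ 0.749 -0.027  0.106]
beaker_green 0.71 [0.642 0.011 0.164]
top disc deg mod 60 -55.51243321843407 62 tcp [0.50830769 0.03078302 0.108302  ] F [ 3.4 -5.4 -0.4]
beaker_blue 0.81 [0.765 0.052 0.093]
beaker_green 0.93 [ 0.67  -0.056  0.093]
```

View pics/s2.png

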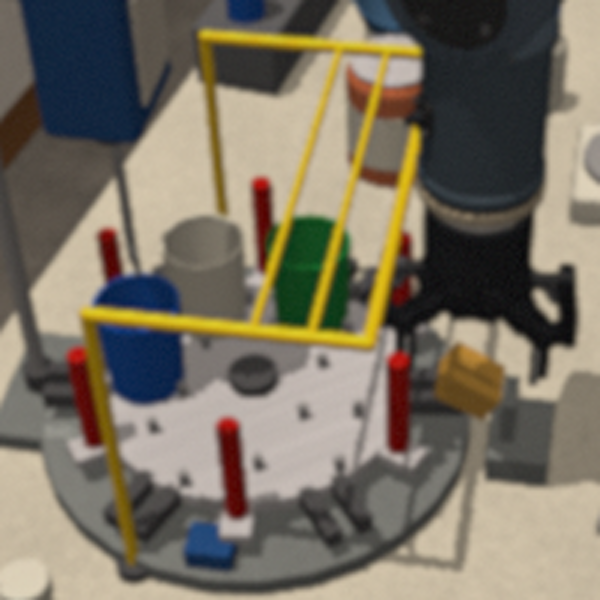

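The picture shows the disc about 6° short, with the blue beaker nearly under the shaft and the finger behind the post at (400,400). I'll push on a little.

Emit:
arm_command([
  [-0.004,0.023,0,0],
  [-0.004,0.023,0,0],
  [-0.004,0.023,0,0],
  [0,0,0,0],
  [0,0,0,0],
])

```text
clock: 9.72
tcp_pos: [0.5051, 0.0461, 0.108]
ee_rot: [[-0.169, 0.986, -0.0], [0.986, 0.169, 0.0], [0.0, -0.0, -1.0]]
wrist_force: [-0.6, 0.3, 0.1]
finger_gap: 0.085
finger_force: 0.0
```

```bash
python3 -c "
from h import *
im=table('side'); table('top')"
```

```text
side disc deg mod 60 -60.178423279094154 645 tcp [0.50517723 0.04593257 0.10806813] F [ 0.1 -0.5  0.4]
beaker_blue 0.62 [0.771 0.045 0.095]
beaker_white 0.82 [ 0.742 -0.035  0.101]
beaker_green 0.89 [ 0.657 -0.048  0.103]
top disc deg mod 60 -57.803954851150685 99 tcp [0.50523666 0.04576165 0.10808938] F [ 0.5  0.3 -0.3]
beaker_blue 0.56 [0.768 0.041 0.094]
beaker_white 0.57 [ 0.743 -0.037  0.092]
beaker_green 0.82 [ 0.659 -0.055  0.157]
```

Emit:
arm_command([
  [0.0069,-0.0394,0,0],
  [-0.0985,-0.017,0,0],
  [-0.0985,-0.017,0,0],
  [-0.0985,-0.017,0,0],
  [0,0,0.237,0],
  [0,0,0.237,0],
  [0,0,0.237,0],
  [0.008,0.193,0,0.0265],
  [0.008,0.193,0,0.0265],
  [0.008,0.193,0,0.0265],
  [0.008,0.193,0,0.0265],
  [0.008,0.193,0,0.0265],
  [0.008,0.193,0,0.0265],
  [0.008,0.193,0,0.0265],
  [0.008,0.193,0,0.0265],
  [0,0,0,0],
  [0,0,0,0],
])

```text
clock: 12.25
tcp_pos: [0.4607, 0.3354, 0.2501]
ee_rot: [[-0.997, 0.071, -0.0], [0.071, 0.997, -0.001], [0.0, -0.001, -1.0]]
wrist_force: [-0.5, 0.0, 0.3]
finger_gap: 0.0852
finger_force: 0.0
```

```bash
python3 -c "
from h import *
im=table('side'); table('top')
im,d,o=snap('w3',['blade'])
P,_,_=pts('wrist',None,depth=d); near=np.hypot(P[:,0]-.46,P[:,1]-.335)<.09; P=P[near]
for lo,hi in((.120,.145),(.055,.09)): print(rect(P,lo,hi))
"
```

```text
side disc deg mod 60 -60.44261462781832 403 tcp [0.46075834 0.33509114 0.25021547] F [ 0.5 -0.4 -0.4]
beaker_blue 0.64 [0.771 0.045 0.095]
beaker_white 0.96 [ 0.741 -0.035  0.103]
beaker_green 0.88 [ 0.672 -0.045  0.104]
top disc deg mod 60 -57.78368224993764 112 tcp [0.46057083 0.33573125 0.25048551] F [-0.5  0.2  1. ]
beaker_blue 0.87 [0.768 0.041 0.092]
beaker_white 0.69 [ 0.743 -0.038  0.092]
beaker_green 0.76 [ 0.659 -0.052  0.093]
blade 0.74 [319. 223.  26.  55.] [0.4438 0.325  0.0822] [0.4555 0.3355 0.1324] [0.4764 0.346  0.1339]
12.65 [0.46040611 0.33624886 0.25042629] 86.01270349718084 [-0.22070167  0.51225701 -0.40202369] [-0.81973777  0.40561812  0.15675     1.69745553 -0.07124082  1.04393911
  0.86153947]
(1225, ((460.9596252441406, 335.28265380859375), (22.02933120727539, 34.06721115112305), 86.16758728027344))
(4790, ((460.8699035644531, 335.2244567871094), (70.03834533691406, 79.8017349243164), 86.34622955322266))
```

Emit:
arm_command([
  [0,0,-0.22,0],
  [0,0,-0.22,0],
  [0,0,-0.22,0],
  [0,0,-0.1,0],
  [0,0,-0.052,0],
  [0,0,0,0],
])

```text
clock: 13.5
tcp_pos: [0.4603, 0.3366, 0.0878]
ee_rot: [[-0.998, 0.069, -0.0], [0.069, 0.998, -0.0], [0.0, -0.0, -1.0]]
wrist_force: [-0.4, -0.0, 0.4]
finger_gap: 0.0852
finger_force: 0.0
```

Emit:
arm_command([
  [0,0,0,0],
  [0,0,0,0],
  [0,0,0,0],
  [0,0,0,0],
  [0,0,0,0],
  [0,0,0,0],
  [0,0,0,0],
  [0,0,0,0],
], hand=1)

```text
clock: 14.5
tcp_pos: [0.4605, 0.3366, 0.0884]
ee_rot: [[-0.998, 0.069, 0.0], [0.069, 0.998, 0.0], [-0.0, 0.0, -1.0]]
wrist_force: [-0.1, -0.6, 6.2]
finger_gap: 0.0216
finger_force: 58.6
```

Emit:
arm_command([
  [0,0,0.065,0],
  [0,0,0.065,0],
  [0,0,0.065,0],
  [0,0,0.065,0],
  [0,0,0,0],
  [0,0,0,0],
])

```text
clock: 15.25
tcp_pos: [0.4602, 0.3365, 0.1397]
ee_rot: [[-0.998, 0.069, -0.0], [0.069, 0.998, -0.0], [0.0, -0.0, -1.0]]
wrist_force: [0.4, -0.5, -1.7]
finger_gap: 0.0217
finger_force: 58.9
```

```bash
python3 -c "
from h import *
im,d,o=snap('w4',['blade'])
P=o['blade'][0] if 'blade' in o else None
im2,d2=r.get_image('side')
for x in r.regions_of('side','blade')[:1]:
    Q,_,_=pts('side',x['mask'],depth=d2); print(x['score'],x['bbox'],np.round(np.percentile(Q,[2,50,98],axis=0),4))
"
```

```text
blade 0.85 [319. 313.  66. 173.] [0.4435 0.3257 0.1026] [0.4494 0.3363 0.1831] [0.4747 0.3469 0.1847]
15.25 [0.4601525  0.33648194 0.13972016] 86.05276765214003 [ 0.38029048 -0.49914799 -1.6783036 ] [-0.80271744  0.52329779  0.13465931  1.83893929 -0.09501156  0.78583188
  0.88327597]
0.57 [334.0, 375.4, 22.7, 39.0] [[0.4442 0.3315 0.0705]
 [0.4496 0.3393 0.1062]
 [0.4749 0.3495 0.1839]]
```

Emit:
arm_command([
  [-0.042,0.0028,0.004,0],
  [-0.042,0.0028,0.004,0],
  [-0.038,0.0026,-0.003,0],
  [-0.038,0.0026,-0.003,0],
  [-0.037,0.0025,-0.01,0],
  [-0.037,0.0025,-0.01,0],
  [0,0,0,0],
  [0,0,0,0],
])

```text
clock: 16.45
tcp_pos: [0.4149, 0.3397, 0.1369]
ee_rot: [[-0.998, 0.07, 0.003], [0.07, 0.998, 0.001], [-0.003, 0.001, -1.0]]
wrist_force: [5.3, -1.4, 1.9]
finger_gap: 0.0212
finger_force: 59.9
```

```bash
cat >> h.py <<'E'
def blade_pose(o,yaw):
    # handle end face & -x side face: fit tilt in plane of tool
    P=o["blade"][0]; s=r.read_state(); R=np.array(s["ee_rot"]); G=s["tcp_pos"]-.019*R[:,2]
    L=(P-G)@R  # tool coords about grasp point
    L=L[(np.abs(L[:,1])<.010)]
    a,b=L[:,0],-L[:,2] # a: tool x (toward -rack x), b: up
    for lo in range(-40,60,5):
        m=(a*1000>=lo)&(a*1000<lo+5)
        if m.sum()>5: print(lo, m.sum(), np.round(np.percentile(b[m],[5,50,95])*1000,1))
    return a,b
E
python3 -c "
from h import *
im,d,o=snap('w5',['blade'])
a,b=blade_pose(o,0)
im2,d2=r.get_image('side'); print(proj('side',[[.41,.34,.15]]))
c=im2[330:450,280:440]; cv2.imwrite('pics/s3.png',cv2.resize(c,None,fx=4,fy=4,interpolation=cv2.INTER_CUBIC))
"
```

```text
blade 0.85 [320. 339.  69. 105.] [0.3946 0.329  0.1724] [0.4093 0.3396 0.1802] [0.4234 0.35   0.1869]
16.45 [0.41488965 0.33965269 0.13688024] 86.00692619394836 [ 5.30189467 -1.44353113  1.89434227] [-0.86779903  0.48369727  0.13642865  1.93015945 -0.09292503  0.73124804
  0.82334559]
-10 879 [29.  30.3 31.4]
-5 1125 [26.7 28.3 29.9]
0 1073 [24.2 25.9 27.5]
5 1048 [21.9 23.4 25.2]
10 1030 [19.4 21.  22.7]
15 1035 [16.7 18.6 20.2]
20 172 [15.3 16.7 18. ]
[[361.13042725 375.94777747]]
```

View pics/s3.png

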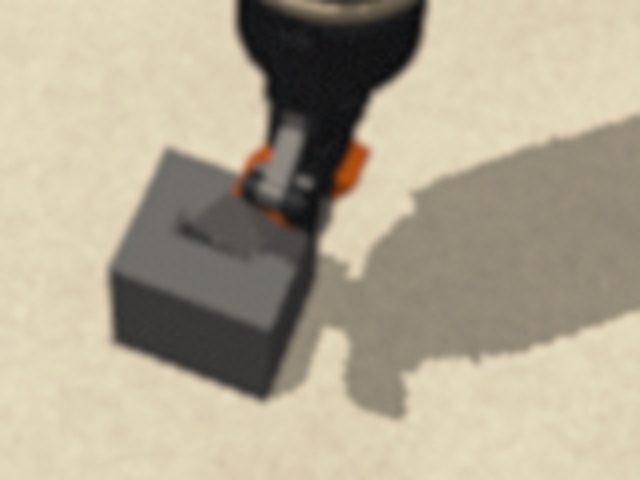

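View pics/w5.png

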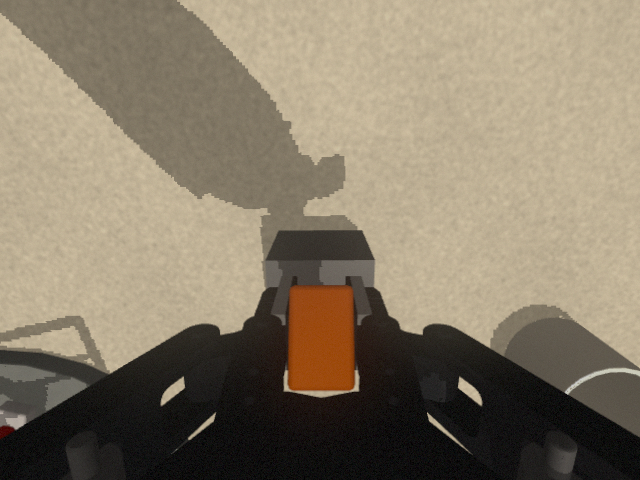

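The blade pivots in the grip, as both pictures show. The handle's end face slopes about 26°, so I'll add roughly 4°, then lift clear and measure again.

Emit:
arm_command([
  [-0.02,0.0013,-0.006,0],
  [-0.02,0.0013,-0.006,0],
  [0,0,0,0],
  [0,0,0,0],
  [0.01,0,0.1,0],
  [0,0,0.15,0],
  [0,0,0.15,0],
  [0,0,0,0],
])

```text
clock: 17.6
tcp_pos: [0.4077, 0.3411, 0.2155]
ee_rot: [[-0.998, 0.069, 0.002], [0.069, 0.998, 0.003], [-0.001, 0.003, -1.0]]
wrist_force: [-0.4, 0.2, -1.9]
finger_gap: 0.021
finger_force: 59.6
```

```bash
cat >> h.py <<'E'
def tilt(o):
    P=o["blade"][0]; s=r.read_state(); R=np.array(s["ee_rot"]); G=s["tcp_pos"]-.019*R[:,2]
    L=(P-G)@R; L=L[np.abs(L[:,1]-np.median(L[:,1]))<.009]; a,b=L[:,0],-L[:,2]
    k=(a>np.percentile(a,6))&(a<np.percentile(a,90))
    for _ in range(3):
        p=np.polyfit(a[k],b[k],1); k=np.abs(b-np.polyval(p,a))<.0015
    th=np.arctan(-p[0]); n=np.array([np.sin(th),np.cos(th)]); t=np.array([np.cos(th),-np.sin(th)])
    A=np.c_[a,b][k]; print("tilt",np.degrees(th),"end face dist from G",np.mean(A@n)*1000,"extent along t",np.percentile(A@t,[.5,99.5])*1000, "lateral y",np.percentile(L[:,1],[1,50,99])*1000)
E
python3 -c "
from h import *
im,d,o=snap('w6',['blade'])
tilt(o)"
```

```text
blade 0.95 [319. 336.  72. 105.] [0.3862 0.3296 0.2475] [0.4008 0.3401 0.2566] [0.4143 0.3506 0.264 ]
17.6 [0.40766837 0.3410645  0.21551799] 86.06582858004177 [-0.44958314  0.22095661 -1.88515421] [-0.89495491  0.38161833  0.1555073   1.84492101 -0.07358149  0.91762091
  0.79625463]
tilt 30.08105646202841 end face dist from G 24.09647312487736 extent along t [-22.4368508   10.55215025] lateral y [-9.2221963  -0.37548887  8.43311353]
```

The tilt holds at 30.1°. I'll carry the blade towards the guide and re-measure the guide at the final yaw.

Emit:
arm_command([
  [0.017,-0.1845,0.0156,0.0048],
  [0.017,-0.1845,0.0156,0.0048],
  [0.017,-0.1845,0.0156,0.0048],
  [0.017,-0.1845,0.0156,0.0048],
  [0.017,-0.1845,0.0156,0.0048],
  [0.017,-0.1845,0.0156,0.0048],
  [0.017,-0.1845,0.0156,0.0048],
  [0.017,-0.1845,0.0156,0.0048],
  [0,0,0,0],
  [0,0,0,0],
])

```text
clock: 18.95
tcp_pos: [0.4341, 0.0456, 0.238]
ee_rot: [[-0.985, -0.171, -0.002], [-0.171, 0.985, -0.0], [0.002, 0.0, -1.0]]
wrist_force: [0.6, -0.1, -2.5]
finger_gap: 0.0213
finger_force: 59.5
```

```bash
cat >> h.py <<'E'
def guide(P,y=.173):
    n0=np.array([-.5*np.cos(y),-.5*np.sin(y),.866]); h=P@n0; k,b=np.histogram(h,40); t=b[k.argmax()]; Q=P[np.abs(h-t)<.003]
    c=Q.mean(0); n=np.linalg.svd(Q-c)[2][2]; n*=np.sign(n[2]); Q=Q[np.abs((Q-c)@n)<.0025]
    ex=np.array([np.cos(y)*.866,np.sin(y)*.866,.5]); ey=np.array([-np.sin(y),np.cos(y),0]); A=np.c_[(Q-c)@ex,(Q-c)@ey]*1000
    R=cv2.minAreaRect(A.astype(np.float32)); print(len(Q),"tilt",np.degrees(np.arccos(n[2])),"yaw",np.degrees(np.arctan2(-n[1],-n[0])),R)
    lo,hi=np.percentile(A,[1,99],axis=0); m=(lo+hi)/2000; print("pct size",hi-lo,"center",c+ex*m[0]+ey*m[1],"rect center",c+ex*R[0][0]/1000+ey*R[0][1]/1000)
E
python3 -c "
from h import *
im,d,o=snap('w7',['blade','guide'])
tilt(o); guide(o['guide'][0])
from numpy import load
"
```

```text
blade 0.59 [246. 344. 224. 113.] [ 0.5372 -0.1247  0.0376] [ 0.5807 -0.0486  0.0504] [0.6467 0.12   0.1477]
guide 0.78 [257. 289.  51.  46.] [ 0.4906 -0.0236  0.0211] [ 0.5074 -0.0082  0.084 ] [0.531  0.0163 0.0996]
18.95 [0.43411736 0.04560237 0.23798911] 99.86815581084471 [ 0.62622488 -0.10847704 -2.46207137] [-0.38285766  0.22057911  0.21176635  2.02286137 -0.05887933  0.90553112
  1.60340456]
tilt 79.75415813143373 end face dist from G -152.0532749552593 extent along t [ 84.7052915  192.46355242] lateral y [-127.22279889 -121.54874775 -110.7668438 ]
1246 tilt 29.81015481207705 yaw 9.03620829846285 ((3.4859886169433594, 4.3938493728637695), (40.223228454589844, 44.0552864074707), 89.78961944580078)
pct size [43.88226667 39.48858438] center [ 0.51082293 -0.00235025  0.08828073] rect center [ 0.5108295  -0.00250363  0.08826923]
```

View pics/w7.png

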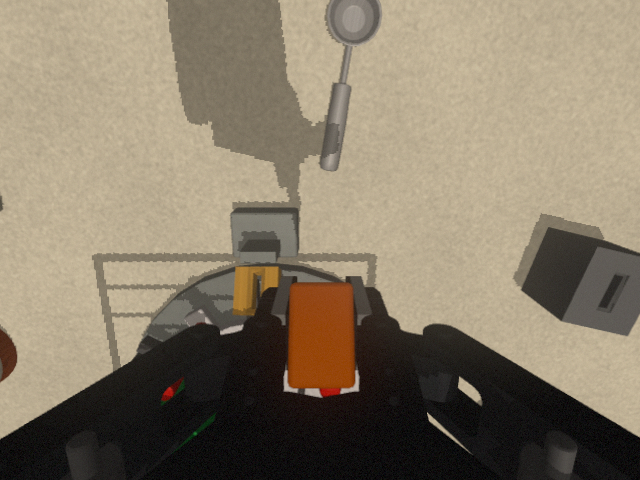

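```bash
python3 -c "
from h import *
im=cv2.imread('pics/w7.png'); d=np.load('w7.npy'); h=cv2.cvtColor(im,cv2.COLOR_BGR2HSV)
m=(h[...,0]<16)&(h[...,1]>150)&(h[...,2]>90); n,l,st,_=cv2.connectedComponentsWithStats(m.astype(np.uint8)); l[:,:]=l; m=(l==l[335,322]); 
P,_,_=pts('wrist',m,depth=d); P=P[P[:,2]>.24]; print(len(P)); tilt({'blade':(P,m)})
im=cv2.imread('pics/w6.png'); 
"
```

```text
6819
tilt 29.959193963664823 end face dist from G 24.15814383238113 extent along t [-22.28397101  10.61212527] lateral y [-9.09762058 -0.28434658  8.52442483]
```

The picture shows the guide's slot at (257,290), unobstructed, and the blade held centrally. Guide size (44 x 40 mm) and tilt (29.8°) match. I'll line up 25 mm out along the slot axis.

Emit:
arm_command([
  [0.03,-0.147,0,0],
  [0.03,-0.147,0,0],
  [0,0,-0.167,0],
  [0,0,-0.167,0],
  [0,0,0,0],
  [0,0,0,0],
])

```text
clock: 19.85
tcp_pos: [0.4473, -0.0133, 0.1729]
ee_rot: [[-0.985, -0.172, 0.001], [-0.172, 0.985, 0.0], [-0.001, -0.0, -1.0]]
wrist_force: [0.1, -0.2, -2.2]
finger_gap: 0.0217
finger_force: 59.4
```

```bash
python3 -c "
from h import *
for i in range(6):
    im,d=r.get_image('side'); s=r.read_state(); print(np.round(s['tcp_pos'],4))
A=proj('side',[[.4993,-.0045,.11]]); print(A)
x,y=A[0].astype(int); c=im[y-60:y+50,x-70:x+70]; cv2.imwrite('pics/s4.png',cv2.resize(c,None,fx=5,fy=5,interpolation=cv2.INTER_CUBIC))
"
```

```text
[ 0.4475 -0.0134  0.1731]
[ 0.4476 -0.0134  0.1732]
[ 0.4475 -0.0135  0.1732]
[ 0.4474 -0.0135  0.173 ]
[ 0.4472 -0.0136  0.1729]
[ 0.4471 -0.0136  0.1727]
[[364.46452765 247.41199628]]
```

View pics/s4.png

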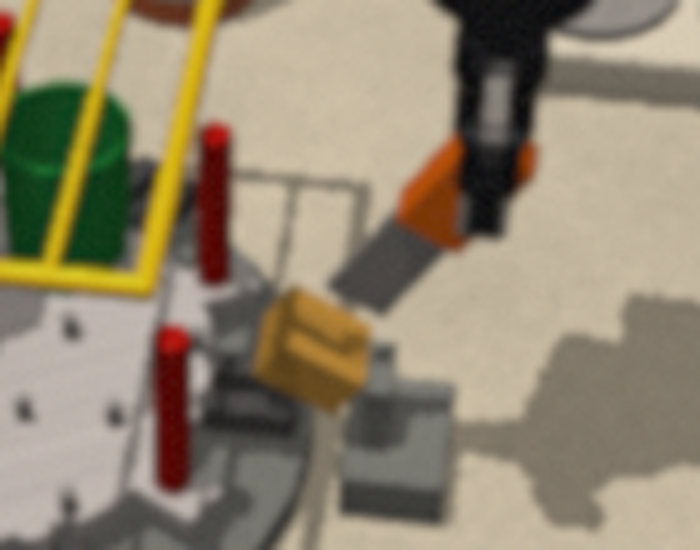

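The blade is parallel to the slot and above its mouth. It needs a small correction, then I enter slowly.

Emit:
arm_command([
  [-0.008,-0.0015,-0.005,0],
  [0,0,0,0],
  [0.00985,0.0017,-0.0173,0],
  [0.00985,0.0017,-0.0173,0],
  [0.00985,0.0017,-0.0173,0],
  [0.00985,0.0017,-0.0173,0],
  [0.00985,0.0017,-0.0173,0],
  [0,0,0,0],
  [0,0,0,0],
])

```text
clock: 21.28
tcp_pos: [0.455, -0.0124, 0.1538]
ee_rot: [[-0.985, -0.171, -0.0], [-0.171, 0.985, -0.0], [0.0, -0.0, -1.0]]
wrist_force: [-0.3, -0.5, -1.6]
finger_gap: 0.0216
finger_force: 59.4
```

Emit:
arm_command([
  [0.0045,0.0035,0,0],
  [0,0,0,0],
  [0.0074,0.0013,-0.013,0],
  [0.0074,0.0013,-0.013,0],
  [0.0074,0.0013,-0.013,0],
  [0,0,0,0],
])

```text
clock: 22.02
tcp_pos: [0.4603, -0.0108, 0.1457]
ee_rot: [[-0.985, -0.171, -0.0], [-0.171, 0.985, -0.0], [0.0, -0.0, -1.0]]
wrist_force: [-0.1, 0.8, -0.6]
finger_gap: 0.0215
finger_force: 59.4
```

Emit:
arm_command([
  [0.0074,0.0013,-0.013,0],
  [0.0074,0.0013,-0.013,0],
  [0.0074,0.0013,-0.013,0],
  [0,0,0,0],
])

```text
clock: 22.52
tcp_pos: [0.4647, -0.0101, 0.1379]
ee_rot: [[-0.985, -0.172, -0.0], [-0.172, 0.985, -0.0], [0.0, -0.0, -1.0]]
wrist_force: [0.1, 0.3, -1.6]
finger_gap: 0.0216
finger_force: 59.4
```

Emit:
arm_command([
  [0.0074,0.0013,-0.013,0],
  [0.0074,0.0013,-0.013,0],
  [0.0074,0.0013,-0.013,0],
  [0.0074,0.0013,-0.013,0],
  [0.0074,0.0013,-0.013,0],
  [0.0074,0.0013,-0.013,0],
  [0,0,0,0],
])

```text
clock: 23.4
tcp_pos: [0.4737, -0.0085, 0.1223]
ee_rot: [[-0.985, -0.172, -0.0], [-0.172, 0.985, -0.0], [0.0, -0.0, -1.0]]
wrist_force: [-0.5, 1.0, -2.9]
finger_gap: 0.0215
finger_force: 59.4
```

Emit:
arm_command([
  [0.0074,0.0013,-0.013,0],
  [0.0074,0.0013,-0.013,0],
  [0.0074,0.0013,-0.013,0],
  [0.0074,0.0013,-0.013,0],
  [0.0074,0.0013,-0.013,0],
  [0,0,0,0],
])

```text
clock: 24.15
tcp_pos: [0.481, -0.0072, 0.1093]
ee_rot: [[-0.985, -0.172, -0.0], [-0.172, 0.985, -0.0], [0.0, -0.0, -1.0]]
wrist_force: [-0.1, -0.1, -2.7]
finger_gap: 0.0213
finger_force: 59.4
```

Emit:
arm_command([
  [0.0074,0.0013,-0.013,0],
  [0.0074,0.0013,-0.013,0],
  [0.0074,0.0013,-0.013,0],
  [0,0,0,0],
  [0,0,0,0],
])

```text
clock: 24.78
tcp_pos: [0.4854, -0.0065, 0.1017]
ee_rot: [[-0.985, -0.171, -0.0], [-0.171, 0.985, -0.0], [0.0, -0.0, -1.0]]
wrist_force: [-0.3, -0.7, -2.3]
finger_gap: 0.0218
finger_force: 59.4
```

Emit:
arm_command([
  [0.0049,0.0009,-0.0087,0],
  [0.0049,0.0009,-0.0087,0],
  [0.0025,0.0004,-0.0043,0],
  [0,0,0,0],
  [0,0,0,0],
])

```text
clock: 25.4
tcp_pos: [0.4879, -0.006, 0.0975]
ee_rot: [[-0.985, -0.171, -0.0], [-0.171, 0.985, 0.0], [0.0, 0.0, -1.0]]
wrist_force: [-1.5, -1.3, 2.8]
finger_gap: 0.0213
finger_force: 60.3
```

Emit:
arm_command([
  [0.0025,0.0004,-0.0043,0],
  [0.0025,0.0004,-0.0043,0],
  [0,0,0,0],
])

```text
clock: 25.78
tcp_pos: [0.4879, -0.006, 0.0974]
ee_rot: [[-0.985, -0.171, -0.001], [-0.171, 0.985, 0.001], [0.001, 0.001, -1.0]]
wrist_force: [-13.0, -0.1, 33.9]
finger_gap: 0.0211
finger_force: 64.8
```

Force rose sharply at the expected depth, so the shoulder is seated. I'll unload, open and retreat.

Emit:
arm_command([
  [-0.0025,-0.0004,0.0043,0],
  [-0.0025,-0.0004,0.0043,0],
  [0,0,0,0],
])

```text
clock: 26.15
tcp_pos: [0.488, -0.006, 0.0976]
ee_rot: [[-0.985, -0.171, 0.0], [-0.171, 0.985, 0.0], [-0.0, 0.0, -1.0]]
wrist_force: [-2.7, 0.1, 6.4]
finger_gap: 0.0214
finger_force: 60.6
```

Emit:
arm_command([
  [0,0,0,0],
  [0,0,0,0],
  [0,0,0,0],
  [0,0,0,0],
  [0,0,0,0],
  [0,0,0,0],
], hand=0)

```text
clock: 26.9
tcp_pos: [0.4879, -0.006, 0.0974]
ee_rot: [[-0.985, -0.171, 0.0], [-0.171, 0.985, -0.0], [-0.0, -0.0, -1.0]]
wrist_force: [0.7, -0.3, -0.8]
finger_gap: 0.0856
finger_force: 0.0
```

Emit:
arm_command([
  [-0.02,-0.0035,0.07,0],
  [-0.03,-0.005,0.12,0],
  [-0.04,0,0.2,0],
  [0,0,0.2,0],
  [0,0.2,0.1,0],
  [0,0.25,0,0],
  [0,0.25,0,0],
  [0,0,0,0],
  [0,0,0,0],
])

```text
clock: 28.02
tcp_pos: [0.4697, 0.1317, 0.236]
ee_rot: [[-0.985, -0.172, 0.0], [-0.172, 0.985, -0.0], [-0.0, -0.0, -1.0]]
wrist_force: [0.1, -0.2, 0.2]
finger_gap: 0.0854
finger_force: 0.0
```

```bash
python3 -c "
from h import *
im=table('side'); table('top')
d=r.get_image('side')[1]
for x in r.regions_of('side','blade')[:2]:
    P,_,_=pts('side',x['mask'],depth=d); print(x['score'],x['bbox'],np.round(np.percentile(P,[2,50,98],axis=0),3))
c=im[130:330,200:420]; cv2.imwrite('pics/s5.png',cv2.resize(c,None,fx=3,fy=3,interpolation=cv2.INTER_CUBIC))"
```

```text
side disc deg mod 60 -60.032164007695954 722 tcp [0.46978826 0.13111725 0.23587465] F [-0.6  0.2 -0.2]
beaker_blue 0.58 [0.771 0.045 0.096]
beaker_white 0.64 [ 0.741 -0.035  0.104]
beaker_green 0.56 [0.635 0.028 0.169]
top disc deg mod 60 -57.70775314140706 113 tcp [0.46998717 0.13121113 0.23559371] F [-0.2 -0.7 -0.3]
beaker_blue 0.81 [0.768 0.041 0.094]
beaker_white 0.68 [ 0.743 -0.037  0.093]
beaker_green 0.7 [ 0.659 -0.053  0.094]
0.76 [358.9, 252.9, 40.8, 27.8] [[ 0.469 -0.014  0.05 ]
 [ 0.48   0.004  0.132]
 [ 0.548  0.01   0.143]]
```

View pics/s5.png

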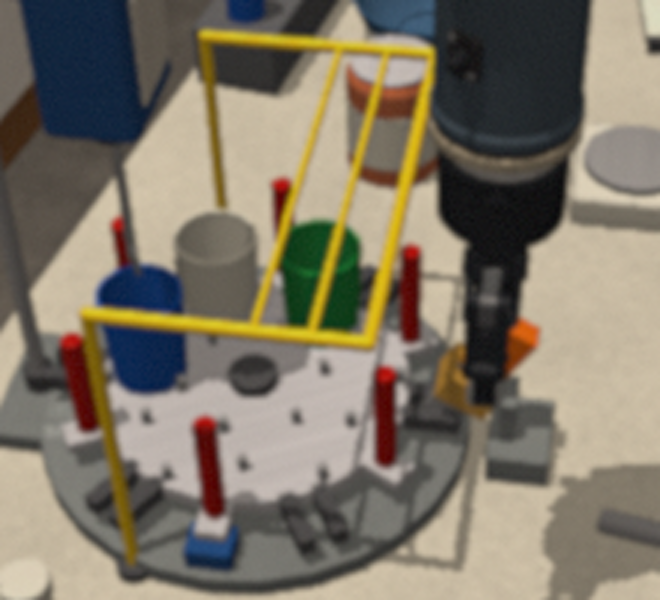

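Blue is under the stirrer shaft (125,270) and the handle sits on the guide (520,345), free of the gripper. One numeric check of the seating before handing in.

```bash
python3 -c "
from h import *
im,d,o=snap('w8',[])
P,u,v=pts('wrist',None,depth=d); h=cv2.cvtColor(im,cv2.COLOR_BGR2HSV)[v,u]
M=np.array([.5108,-.0024,.0883]); g=np.array([-.4925,-.0855,.866])
k=(np.linalg.norm(P-M,axis=1)<.09)&(h[:,0]<14)&(h[:,1]>150)&(P[:,2]>.09); q=(P[k]-M)@g*1000
print(k.sum(),np.percentile(q,[1,25,50,75,99]))"
```

```text
28.525 [0.46995231 0.13201766 0.23538549] 99.84668178465061 [0.67540656 0.09549495 0.68172791] [-0.51977308  0.30022989  0.19842162  1.91530545 -0.07254063  0.93297193
  1.45589161]
3686 [-25.55477423  19.10794647  47.94190967  59.96762831  61.55169953]
```

The handle's end is 60 mm above the mouth along the guide, so the shoulder is seated.

```bash
python3 -c "
from plant import r
print(r.job_done())"
```

```text
the job is handed in; nothing more can be done
None
```

Job handed in at about 28.5 s: the turntable is one click clockwise with the blue beaker under the paddle, and the lock blade is in the guide, shoulder seated and let go. The judging result was not shown.

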